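Hold the bed-rail nut with the driver that fits

ROBOT

A 6-joint arm with a two-finger parallel gripper is mounted at the origin on the work surface. World frame = base frame: x ahead of the robot, y to its left, z up, the work surface at z = 0. Lengths are in mm, angles in rad, forces in N, time in s.
With the tool pointing down it reaches from about 300 to 750 mm from the base axis. Payload 8.5 kg.
Tool frame: the origin (TCP) lies on the centre line of the jaws, within the pads' length; the fingertips stand 17 mm ahead of it and the grasp point (between the pads) lies 2 mm behind it; z points along the fingers, y is the line along which they close (so a half turn about z gives the same grasp; the last joint's range is limited). The gripper opens to 85 mm and grips with 20 to 120 N. Pads are 22 mm wide; open, the fingers measure 114 mm over their backs; the gripper's body (76 mm by 85 mm) begins 54 mm behind the grasp point. The pads swing forward as they close: fully open they stand 13 mm farther back than shut.
Start: joints at [-1.418, 0.381, 1.297, -0, 1.464, -0.215], TCP at [197.753, -513.2, 213.222] pointing down, gripper open.
Joint ranges: [-3.11, 3.11], [-0.89, 2.33], [0.22, 2.48], [-1.42, 4.56], [0.17, 2.85], [-2.88, 2.88]. Speed limits (rad/s): [2.39, 2.39, 3.14, 3.14, 3.14, 3.14].

INTERFACE

Orientations are given as a rotation vector (axis times angle).
In Python, from cell import manip gives the robot as it stands. Calls block until the motion is done:
- manip.goto(position, orientation): joint-space move of the TCP to a pose.
- manip.movel(position, max_speed=150, attitude=None): straight line of the TCP; attitude=None keeps the orientation; max_speed is the mean speed in mm/s.
- manip.move_joints(angles): joint-space move.
- manip.ungrasp() and manip.grasp(): open the fingers fully, or close them until they stop; the grip force is fixed at half the most.
- manip.hold(seconds).
- manip.ik(position, orientation): joint angles nearest the present ones, or None.
- manip.read_state(): the state.
- manip.read_camera(name): name is "scene" or "side" or "wrist"; returns a dict with "pixels" (384x512x3 uint8, red, green, blue), "mtx" (3x3 intrinsics, pixels), "view" (4x4, takes a point from world to camera coordinates); the wrist camera has in their place "hand_eye" (4x4, takes a point from camera to tool coordinates, whose origin is the TCP and whose axes are the flange's). Camera axes: x right, y down, z forward; pixel columns grow to the right and rows downward; lengths in mm; the calibration is good to about 2 mm. A picture is of the moment at which its call begins: read the wrist's pose just before it. There is no depth.
A pose or a line that the arm cannot do raises manip.PlanningError and nothing moves.
- manip.finish_job(): hands the job in; it is judged then, once.
The state is a dict: "time": time; "joints": joint angles; "qvel": joint speeds; "tau": joint torques, N m; "ee_pos": TCP position; "tcp_rot": TCP orientation; "wrist_force": force on the tool from outside, world axes, zero at the start; "torque": the same for the moment, N m; "opening": finger opening in mm; "grasp_force": force on a finger pad.
Only numpy, scipy, OpenCV 4.12 (cv2) and the standard library are available. Lean on these libraries where they do the work, as an engineer would, in place of code of your own. Each camera call takes 0.05 s, during which the arm holds its last target. There are 200 camera calls.

TASK

The bolt in the orange-marked place of the black bed rail is about to be tightened from below, so its nut must be held: try the three nut drivers on that nut until you find the one that slides fully down over it to the rail. Finish while still gripping that driver, upright and fully home on the marked nut; do not let go of it. The two other drivers must be standing upright on the grey tray, no driver may be toppled, and everything else is left where it is.

Things in the scene. Friction and masses are not known exactly. Their poses are not given: they have to be found in the camera images.
- driver_yellow_mid (a point): Nut driver with yellow band and cap, standing mouth down on the tray: point half-way up, 42.5 mm above its mouth, z up. 86 mm high, about 160 g. Black hex grip from 35 to 85 mm above the mouth, 24 mm across flats, 28 over corners; x axis square to one pair of flats (others at 60, 120 degrees). Drivers swap places and turn between occasions.
- driver_yellow_mouth (a point): Centre of the open lower end (mouth) of the yellow driver, axes as its mid point. Steel socket, 23.5 mm over its outside, 35 mm long; hex bore 15.2 mm across flats, 23 mm deep, flats parallel to the grip's. It fits a nut of 13 mm.
- driver_blue_mid (a point): Nut driver with blue band and cap, standing mouth down on the tray: point half-way up, 42.5 mm above its mouth, z up. 86 mm high, about 160 g. Black hex grip from 35 to 85 mm above the mouth, 24 mm across flats, 28 over corners; x axis square to one pair of flats (others at 60, 120 degrees). Drivers swap places and turn between occasions.
- driver_blue_mouth (a point): Centre of the open lower end (mouth) of the blue driver, axes as its mid point. Steel socket, 30.5 mm over its outside, 35 mm long; hex bore 21.2 mm across flats, 23 mm deep, flats parallel to the grip's. It fits a nut of 19 mm.
- driver_red_mid (a point): Nut driver with red band and cap, standing mouth down on the tray: point half-way up, 42.5 mm above its mouth, z up. 86 mm high, about 160 g. Black hex grip from 35 to 85 mm above the mouth, 24 mm across flats, 28 over corners; x axis square to one pair of flats (others at 60, 120 degrees). Drivers swap places and turn between occasions.
- driver_red_mouth (a point): Centre of the open lower end (mouth) of the red driver, axes as its mid point. Steel socket, 37.5 mm over its outside, 35 mm long; hex bore 27.2 mm across flats, 23 mm deep, flats parallel to the grip's. It fits a nut of 25 mm.
- mark_seat (a point): Centre of the orange 56 mm square on the rail's top face, 35 mm above the table, under the nut to be held; z up, x across the rail, y along. The fixed nut is 13, 19 or 25 mm across flats, changing and not told; one pair of flats square to x. Hexagon to 10 mm height, cone to 13, bolt end to 17. A cup ring 6 mm high surrounds it with room for the matching socket only.
- bed_rail: Fixed black steel bed rail, 60 x 340 x 35 mm, origin under its centre, y along it. Nuts at y = -90, 0, 90 mm: one on the orange square, two on grey squares (not to be used). Over the marked nut the fitting driver's mouth goes down to the rail; too small a bore stops about 12 mm above it, too large 6 mm. It slips on within about 1.5 mm and 10 degrees.
- tray: Fixed grey steel tray, 120 x 360 mm, rim 14 mm high, walls and floor 5 mm thick; origin under its centre, y along its length. Driver places at y = -110, -30 and 50 mm (x = 0); the adapter stands at about y = 135 mm.
- adapter: Bystander, to be left alone: short steel drive adapter, 24 mm across and 38 mm high, standing on the tray beside the drivers.
- washer: Bystander, to be left alone: loose brass washer, 28 mm across, 4 mm thick, lying on the bed rail near one end.
- spanner: Bystander, to be left alone: steel open-ended spanner lying on the table beyond the rail and tray.
- mug: Bystander, to be left alone: white mug, 80 mm across, 90 mm high, on the far part of the table.
- book_low: Bystander, to be left alone: lower of two stacked books, 110 x 170 x 28 mm, far part of the table.
- book_top: Bystander, to be left alone: upper book, 104 x 160 x 24 mm, lying on the lower one.

How it is judged (in metres and radians):
At the end, for the whole second after the job is handed in: One driver gripped (over 3 N), its mouth within 4 mm sideways and 3.5 mm in height of the rail top at the orange mark, tilt under 0.08 rad; the other two at rest on the tray floor inside the rim, tilt under 0.1 rad, not touched by the fingers (((horizontal distance between driver_yellow_mouth and mark_seat below 0.004 m and z of driver_yellow_mouth in the frame of mark_seat between -0.004 and 0.0035 m and angle between driver_yellow_mouth's own z axis and vertical below 0.08 rad and contact force between driver_yellow and the fingers above 3 N and angle between each of driver_blue_mouth, driver_red_mouth's own z axis and vertical below 0.1 rad and x of driver_blue_mouth in the frame of tray between -0.055 and 0.055 m and y of driver_blue_mouth in the frame of tray between -0.175 and 0.175 m and z of each of driver_blue_mouth, driver_red_mouth in the frame of tray below 0.01 m and linear speed of each of driver_blue, driver_red below 0.02 m/s and contact force between each of driver_blue, driver_red and the fingers below 0.1 N and x of driver_red_mouth in the frame of tray between -0.055 and 0.055 m and y of driver_red_mouth in the frame of tray between -0.175 and 0.175 m) or (horizontal distance between driver_blue_mouth and mark_seat below 0.004 m and z of driver_blue_mouth in the frame of mark_seat between -0.004 and 0.0035 m and angle between driver_blue_mouth's own z axis and vertical below 0.08 rad and contact force between driver_blue and the fingers above 3 N and angle between each of driver_yellow_mouth, driver_red_mouth's own z axis and vertical below 0.1 rad and x of driver_yellow_mouth in the frame of tray between -0.055 and 0.055 m and y of driver_yellow_mouth in the frame of tray between -0.175 and 0.175 m and z of each of driver_yellow_mouth, driver_red_mouth in the frame of tray below 0.01 m and linear speed of each of driver_yellow, driver_red below 0.02 m/s and contact force between each of driver_yellow, driver_red and the fingers below 0.1 N and x of driver_red_mouth in the frame of tray between -0.055 and 0.055 m and y of driver_red_mouth in the frame of tray between -0.175 and 0.175 m) or (horizontal distance between driver_red_mouth and mark_seat below 0.004 m and z of driver_red_mouth in the frame of mark_seat between -0.004 and 0.0035 m and angle between driver_red_mouth's own z axis and vertical below 0.08 rad and contact force between driver_red and the fingers above 3 N and angle between each of driver_yellow_mouth, driver_blue_mouth's own z axis and vertical below 0.1 rad and x of driver_yellow_mouth in the frame of tray between -0.055 and 0.055 m and y of driver_yellow_mouth in the frame of tray between -0.175 and 0.175 m and z of each of driver_yellow_mouth, driver_blue_mouth in the frame of tray below 0.01 m and linear speed of each of driver_yellow, driver_blue below 0.02 m/s and contact force between each of driver_yellow, driver_blue and the fingers below 0.1 N and x of driver_blue_mouth in the frame of tray between -0.055 and 0.055 m and y of driver_blue_mouth in the frame of tray between -0.175 and 0.175 m))); the arm keeps its last pose, push and grip.
It fails at once if a driver is toppled (tilted over 0.7 rad) (angle between any of driver_yellow_mouth, driver_blue_mouth, driver_red_mouth's own z axis and vertical above 0.7 rad).
It fails at once if a bystander is moved more than 30 mm (distance of any of adapter, washer, spanner, mug, book_low, book_top from where it was at the start of the episode above 0.03 m).
It also fails if it takes over 72 s, if anything falls off the work surface, if the arm or the gripper's body presses on something with over 40 N, if the wrist force passes 120 N, or if a joint passes its speed limit or range.

## Working session

There is one attempt and no reset: what is moved stays moved. The work goes in short steps, each a Python script; the robot and the scene stay as the last script left them, time stands still between calls to the robot, and variables do not carry over. Pictures are saved under pics/ and viewed, at most 10 in all, crops included, and the job is handed in when it is done.

```bash
mkdir -p pics; ls; python3 - <<'E'
from cell import manip
import cv2,numpy as np
s=manip.read_state();print(s)
for n in("scene","side"):
    c=manip.read_camera(n);cv2.imwrite(f"pics/{n}0.png",cv2.resize(c["pixels"][:,:,::-1],(800,600),interpolation=cv2.INTER_CUBIC))
    np.savez(f"{n}0.npz",**c);print(c["mtx"],c["view"])
c=manip.read_camera("wrist");print(c["hand_eye"],c["mtx"])
E
```

```text
pics
{'time': 0.0, 'joints': array([-1.41831470e+00,  3.81188661e-01,  1.29825771e+00,  8.25020840e-06,
        1.46358577e+00, -2.15257567e-01]), 'qvel': array([-0.00026307, -0.00136857, -0.00097077,  0.00064229, -0.00092522,
       -0.00066426]), 'tau': array([ 1.56739450e-03, -4.48458552e+01, -2.31278139e+01, -1.48288350e-04,
        4.73247579e-03, -2.07589278e-05]), 'ee_pos': array([ 197.70155366, -512.90186068,  212.61676209]), 'tcp_rot': array([-3.08722256e+00, -5.74129660e-01, -8.38002042e-05]), 'wrist_force': array([ 0.43418789, -0.70988831,  0.36377152]), 'torque': array([ 0.01092132, -0.00241922,  0.04037479]), 'grasp_force': 0.0, 'opening': 85.19422493885442}
[[382.74741688   0.         255.39271618]
 [  0.         382.74741688 196.26371228]
 [  0.           0.           1.        ]] [[-2.81251623e-01  9.59546997e-01  1.29261492e-02  1.97552716e+02]
 [ 8.16010285e-01  2.46224773e-01 -5.22972825e-01 -4.82101168e+02]
 [-5.04999742e-01 -1.36539085e-01 -8.52251335e-01  1.44385053e+03]
 [ 0.00000000e+00  0.00000000e+00  0.00000000e+00  1.00000000e+00]]
[[446.12708812   0.         254.22538401]
 [  0.         446.12708812 186.96970702]
 [  0.           0.           1.        ]] [[-7.48450724e-01 -6.62819924e-01 -2.21644340e-02  4.56341159e+02]
 [-3.87911925e-01  4.64645108e-01 -7.96008330e-01  2.91201304e+02]
 [ 5.37908777e-01 -5.87175163e-01 -6.04879721e-01  7.54650036e+02]
 [ 0.00000000e+00  0.00000000e+00  0.00000000e+00  1.00000000e+00]]
[[ 4.79097250e-04 -9.44737302e-01 -3.27828004e-01  8.50995423e+01]
 [ 9.99999825e-01  3.39013305e-04  4.84457243e-04 -4.63769240e-01]
 [-3.46546774e-04 -3.27828179e-01  9.44737299e-01 -1.61680394e+02]
 [ 0.00000000e+00  0.00000000e+00  0.00000000e+00  1.00000000e+00]] [[283.0715824    0.         256.7563528 ]
 [  0.         283.0715824  196.77524322]
 [  0.           0.           1.        ]]
```

View pics/scene0.png

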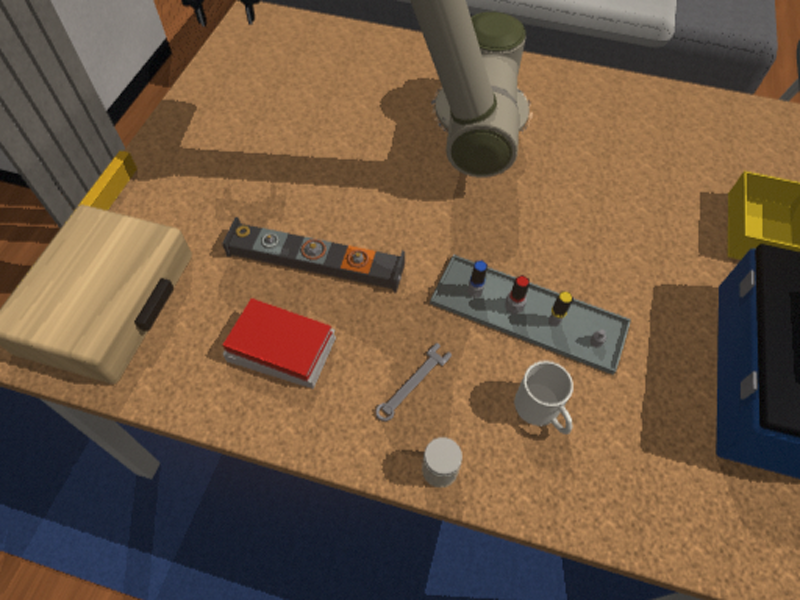

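View pics/side0.png

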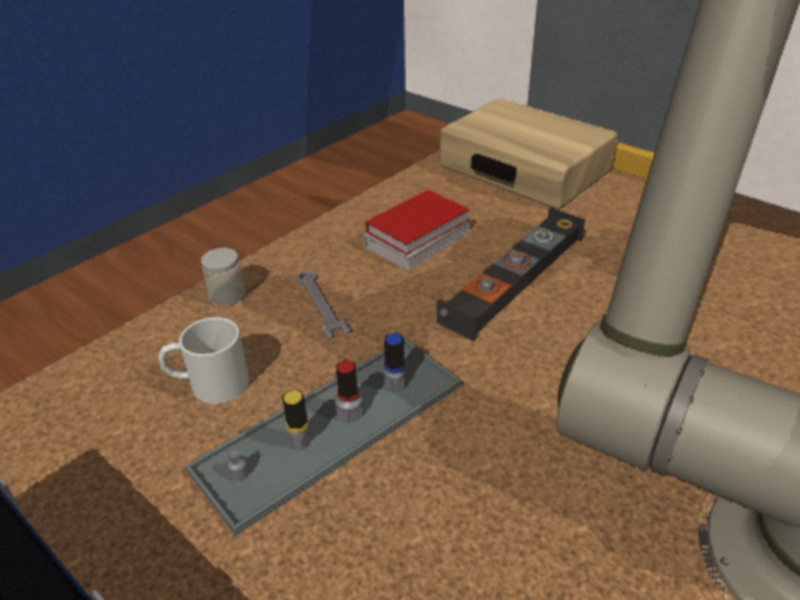

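The scene view shows the driver caps: blue (480,268), red (521,283) and yellow (566,298). The orange mark is at (358,259). In the side view the caps are at (394,342), (347,368) and (294,398), with the mark at (486,287).

```bash
cat > h.py <<'E'
from cell import manip
import cv2,numpy as np
from scipy.spatial.transform import Rotation as R
def ori(yaw): # tool down; tool x at yaw, tool y at yaw-90deg
    return (R.from_euler('z',yaw)*R.from_euler('x',np.pi)).as_rotvec()
def tri(obs): # obs: list of (K,view,(u,v))
    A=[]
    for K,V,(u,v) in obs:
        P=K@V[:3]; A+=[u*P[2]-P[0],v*P[2]-P[1]]
    A=np.array(A); A/=np.linalg.norm(A[:,:3],axis=1)[:,None]
    return np.linalg.lstsq(A[:,:3],-A[:,3],rcond=None)[0]
def wview(name,zoom=None):
    s=manip.read_state();c=manip.read_camera("wrist")
    T=np.eye(4);T[:3,:3]=R.from_rotvec(s["tcp_rot"]).as_matrix();T[:3,3]=s["ee_pos"]
    V=np.linalg.inv(T@c["hand_eye"])
    np.savez(name+".npz",pixels=c["pixels"],mtx=c["mtx"],view=V)
    cv2.imwrite(f"pics/{name}.png",cv2.resize(c["pixels"][:,:,::-1],(800,600),interpolation=cv2.INTER_CUBIC))
    return c["mtx"],V
def load(n): 
    d=np.load(n+".npz");return d["mtx"],d["view"]
def un(p): return ((np.array(p)+.5)/1.5625-.5)
def ray(n,p,z): # image point (800 scale) at height z
    K,V=load(n);d=V[:3,:3].T@np.linalg.inv(K)@np.r_[un(p),1];o=-V[:3,:3].T@V[:3,3]
    return o+d*(z-o[2])/d[2]
E
python3 - <<'E'
from h import *
a=load("scene0");b=load("side0");P={}
for n,p,q in [("blue",(480,268),(394,342)),("red",(521,283),(347,368)),("yellow",(566,298),(294,398)),("mark",(358,259),(486,287)),
 ("traycornerNear",(453,259),(410,343)),]:
    P[n]=tri([(*a,un(p)),(*b,un(q))]);print(n,P[n].round(1))
# tray corners at rim z=14, rail ends z=35
for p in [(453,259),(628,320),(614,370),(430,300)]: print("tray",ray("scene0",p,14).round(1))
for p in [(237,222),(404,254)]: print("rail",ray("scene0",p,35).round(1))
E
```

```text
blue [526.3 100.   84.1]
red [537.9 177.4  85.4]
yellow [548.1 258.7  88.1]
mark [ 539.5 -132.    36.2]
traycornerNear [518.7  58.4  68. ]
tray [470.1  42.9  14. ]
tray [512.  390.3  14. ]
tray [624.2 375.4  14. ]
tray [576.4  23.7  14. ]
rail [ 522.5 -393.8   35. ]
rail [501.6 -49.8  35. ]
```

```bash
python3 - <<'E'
from h import *
for n,p in [("m1",[535,-132,150]),("m2",[475,-132,150]),("d1",[500,175,175]),("d2",[450,175,175])]:
    manip.goto(p,ori(0)); manip.hold(.3); wview(n)
s=manip.read_state();print(s["time"],s["joints"].round(2))
m=[cv2.imread(f"pics/{n}.png")for n in("m1","m2")]
K,V=load("m1")
for n in("m1","m2"):
    K,V=load(n);x=K@(V[:3,:3]@[539.5,-132,36]+V[:3,3]);print(n,(x[:2]/x[2]+.5)*1.5625)
E
```

```text
5.2583 [0.12 0.3  1.54 0.   1.3  1.7 ]
m1 [402.12146896 285.95473201]
m2 [402.72691507 191.5615172 ]
```

View pics/m1.png

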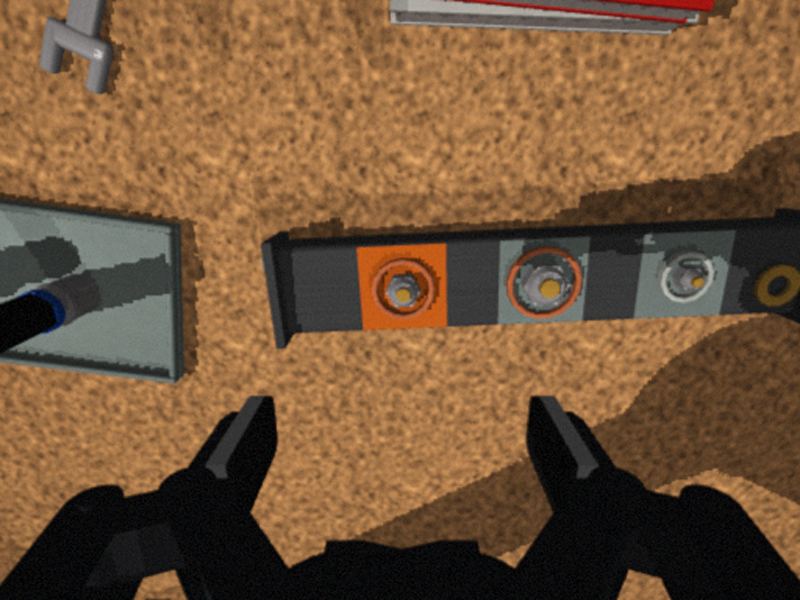

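View pics/d1.png

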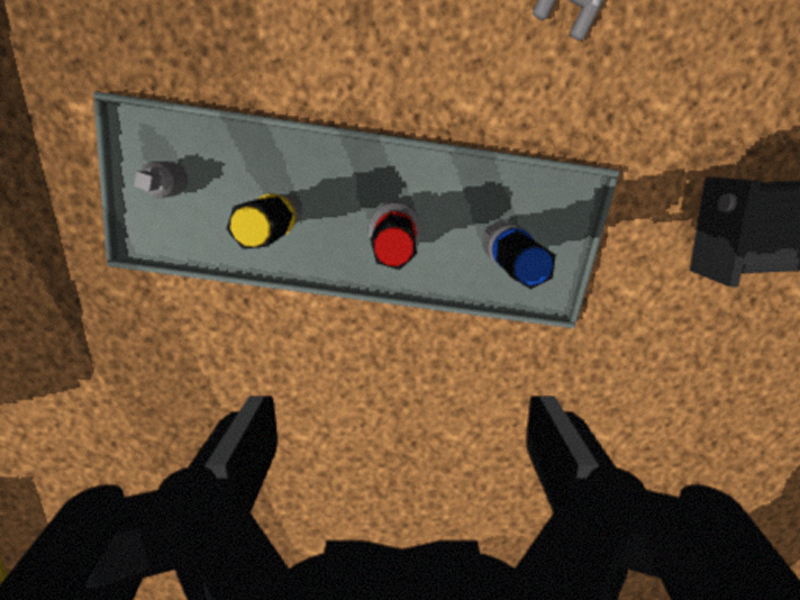

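View pics/d2.png

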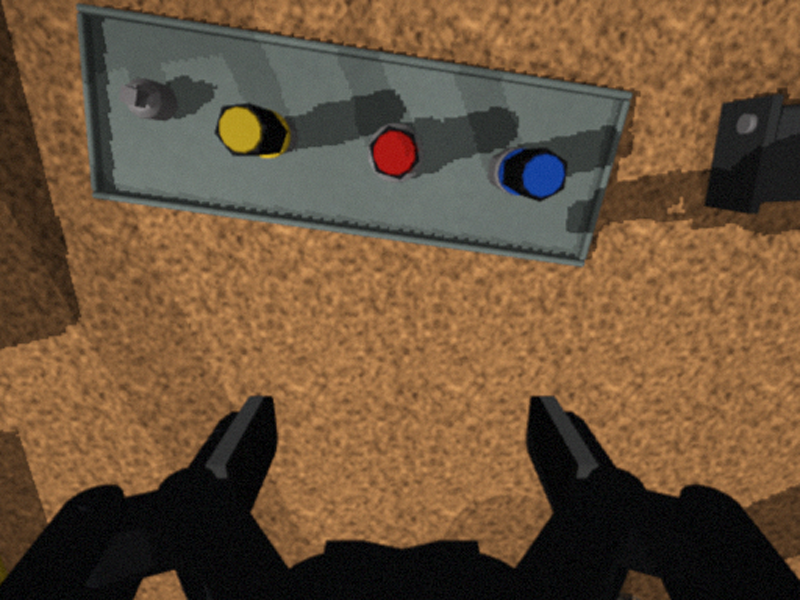

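m1 shows the marked nut at (402,288). Its ring is about 64 px against 88 px for the 56 mm square, so about 40 mm. That lies between the other two rings (33 and 46 mm) and points to the blue driver. In d1 the caps are yellow (249,227), red (394,247) and blue (534,266); in d2 they are (240,131), (394,152) and (544,174).

```bash
python3 - <<'E'
from h import *
c=[]
for n,(x,y) in [("d1",(336,166)),("d2",(341,110)),("m1",(257,184))]:
    im=np.load(n+".npz")["pixels"][:,:,::-1][y-24:y+24,x-24:x+24]
    im=cv2.convertScaleAbs(im,alpha=1.6,beta=25)
    c.append(cv2.resize(im,(264,264),interpolation=cv2.INTER_CUBIC))
cv2.imwrite("pics/crop1.png",np.hstack(c))
# centroids
def cen(n,f):
    h=cv2.cvtColor(np.load(n+".npz")["pixels"],cv2.COLOR_RGB2HSV);m=f(h).astype(np.uint8)
    k,l,st,ce=cv2.connectedComponentsWithStats(m);i=1+st[1:,4].argmax();return ce[i],st[i],l==i
blue=lambda h:(abs(h[...,0].astype(int)-112)<10)&(h[...,1]>150)&(h[...,2]>60)
o=[]
for n in("d1","d2"):
    ce,st,_=cen(n,blue);print(n,ce,st);o.append((*load(n),ce))
print("blue",tri(o))
o=[];
for n in("m1","m2"):
    im=np.load(n+".npz")["pixels"];h=cv2.cvtColor(im,cv2.COLOR_RGB2HSV)
    m=((h[...,0]<13)&(h[...,1]>200)&(h[...,2]>140)).astype(np.uint8)
    m[:,300:]=0;m[:90]=0
    k,l,st,ce=cv2.connectedComponentsWithStats(m);i=1+st[1:,4].argmax()
    cn=cv2.findContours((l==i).astype(np.uint8),0,1)[0][0];r=cv2.minAreaRect(cn);q=cv2.boxPoints(r);print(n,r,st[i])
    w=np.array([ray(n,(p+.5)*1.5625-.5,35) for p in q]);print(w.round(1),w.mean(0),np.degrees(np.arctan2(*(w[1]-w[0])[1::-1])))
    o.append((*load(n),r[0]))
print("mark",tri(o))
E
```

```text
d1 [341.07743363 170.24115044] [329 158  25  25 452]
d2 [347.38461538 111.74916388] [334  98  28  29 598]
blue [525.21957981 100.41901796  92.63362907]
m1 ((257.34716796875, 182.98492431640625), (52.7327880859375, 55.599647521972656), 87.51044464111328) [ 229  156   57   55 1529]
[[ 564.5 -103.9   35. ]
 [ 566.9 -158.7   35. ]
 [ 511.2 -162.9   35. ]
 [ 508.5 -104.5   35. ]] [ 537.8190699 -132.4968245   35.       ] -87.50122924777106
m2 ((258.161865234375, 122.56082153320312), (60.982486724853516, 60.39219284057617), 87.39744567871094) [ 227   91   61   64 1939]
[[ 564.9 -103.9   35. ]
 [ 567.3 -159.1   35. ]
 [ 511.4 -163.9   35. ]
 [ 508.6 -104.7   35. ]] [ 538.03950838 -132.87658022   35.        ] -87.50849641108327
mark [ 539.11078918 -132.67964571   36.38696146]
```

View pics/crop1.png

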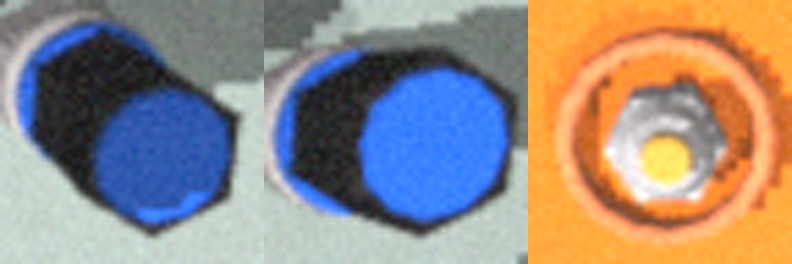

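The hex corners of blue's top can be read in the crop: in d2 at (251,100), (244,188), (156,236) and (186,48). The nut is about 22 px over its corners at roughly 1 px/mm, so about 19 mm across flats, which fits blue.

```bash
python3 - <<'E'
from h import *
for n,o,pts in [("d1",(312,142),[(239,112),(152,236),(230,187)]),("d2",(317,86),[(251,100),(244,188),(156,236),(186,48)])]:
    c=[525.2,100.4,91]
    w=np.array([ray(n,((np.array(p)+.5)/5.5+o)*1.5625-.5,91) for p in pts])
    d=w-c;print(n,w.round(1)[:,:2].tolist(),np.hypot(d[:,0],d[:,1]).round(1),(np.degrees(np.arctan2(d[:,1],d[:,0]))%60).round(1))
E
```

```text
d1 [[532.3, 88.2], [511.6, 100.2], [519.9, 88.3]] [14.1 13.6 13.2] [0.2 0.9 6.3]
d2 [[531.5, 88.5], [518.7, 88.0], [511.6, 100.7], [538.8, 99.0]] [13.5 14.  13.6 13.7] [57.7  2.4 58.9 54.1]
```

```bash
python3 - <<'E'
from h import *
o=ori(np.radians(60))
manip.goto([525.2,100.3,150],o); manip.movel([525.2,100.3,65],80); manip.hold(.2)
manip.grasp(); s=manip.read_state();print(s["opening"],s["grasp_force"],s["ee_pos"],s["wrist_force"])
manip.movel([525.2,100.3,135],80); manip.hold(.3);s=manip.read_state();print(s["time"],s["opening"],s["grasp_force"],s["ee_pos"],s["wrist_force"],s["torque"])
o=ori(np.radians(33.3))
manip.goto([538.4,-132.7,135],o); manip.hold(.3); s=manip.read_state();print(s["time"],s["ee_pos"],s["wrist_force"]);wview("g1")
for n in("scene","side"):
    c=manip.read_camera(n);np.savez(f"{n}1.npz",**c)
P=[cv2.imread("pics/g1.png")]
d=np.load("side1.npz");K,V=d["mtx"],d["view"]
x=K@(V[:3,:3]@[538,-132,70]+V[:3,3]);x=(x[:2]/x[2]).astype(int)
e=np.load("scene1.npz");y=e["mtx"]@(e["view"][:3,:3]@[538,-132,70]+e["view"][:3,3]);y=(y[:2]/y[2]).astype(int);print(x,y)
f=lambda d,x:cv2.resize(d["pixels"][x[1]-48:x[1]+48,x[0]-48:x[0]+48,::-1],(300,300),interpolation=cv2.INTER_CUBIC)
cv2.imwrite("pics/g1c.png",np.hstack([cv2.resize(P[0][150:600,200:600],(267,300)),f(d,x) if 1 else 0,f(e,y)])[:,:867][:, :800])
E
```

```text
21.651509338799638 59.05727690085769 [525.33695837 100.3195033   65.31380366] [-1.53398411 -0.79131662  4.15575626]
9.7167 21.305808101451827 58.84431327693164 [525.10294651 100.28543812 134.75227506] [-0.33945729  0.86200567 -1.22575042] [-0.00613454  0.00365443  0.04533338]
10.9417 [ 538.5378834  -131.7833073   135.07815627] [-0.12324539  0.37251181 -2.68490262]
[311 172] [228 158]
```

View pics/g1c.png

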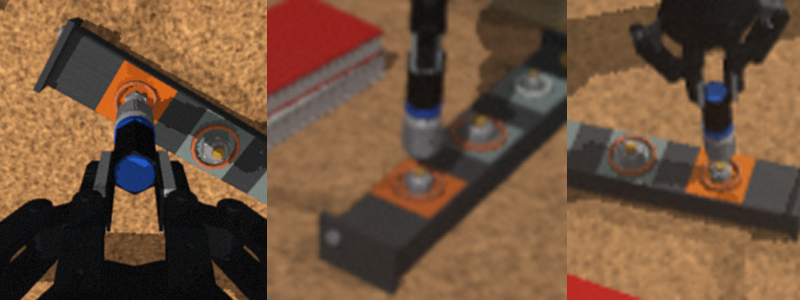

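The driver is held upright above the marked nut. I will lower it in small steps and watch the force.

```bash
cat > down.py <<'E'
from h import *
def down(x,y,z0,z1,lim=15,step=1.5):
    z=z0
    while True:
        manip.movel([x,y,z],30); s=manip.read_state(); f=s["wrist_force"]
        if z<108 or f[2]>5: print(z,s["ee_pos"].round(1),f.round(1))
        if f[2]>lim: return z
        if z<=z1: return None
        z=max(z-step,z1)
E
python3 - <<'E'
from down import *
x,y=538.4,-132.7
manip.movel([x,y,115],60);manip.hold(.2);print(manip.read_state()["ee_pos"])
print(down(x,y,112,95.3)); s=manip.read_state();print(s["time"],s["torque"],s["opening"],s["grasp_force"])
E
```

```text
[ 538.52821042 -132.76621025  115.2645106 ]
107.5 [ 538.3 -132.7  107.4] [ 0.7 -0.2 -1.2]
106.0 [ 538.4 -132.7  105.9] [ 0.4  0.1 -1.3]
104.5 [ 538.3 -132.7  104.4] [ 0.3  0.3 -1.7]
103.0 [ 538.4 -132.7  102.9] [-0.3 -0.1 -2.5]
101.5 [ 538.4 -132.7  101.4] [ 0.2  0.1 -1.2]
100.0 [ 538.3 -132.7   99.9] [-0.3 -0.1 -2.1]
98.5 [ 538.3 -132.7   98.4] [ 0.7 -0.7 -1.4]
97.0 [ 538.3 -132.7   96.9] [-0.6  0.1 -1.6]
95.5 [ 538.3 -132.7   95.4] [ 0.1  0.4 -1.8]
95.3 [ 538.4 -132.7   95.4] [-0.2 -0.9 -0.7]
None
15.025 [ 0.03175817  0.01103569 -0.04699372] 21.676676951467748 58.9439086150378
```

It passed the ring height freely. Next I will press until it contacts the rail and check by eye.

```bash
python3 - <<'E'
from down import *
x,y=538.4,-132.7
print(down(x,y,95,92,lim=10,step=.5)); manip.hold(.5);s=manip.read_state();print(s["time"],s["ee_pos"],s["wrist_force"],s["torque"],s["opening"],s["grasp_force"])
wview("g2")
out=[cv2.resize(cv2.imread("pics/g2.png")[150:600,200:600],(267,300))]
for n,(u,v),b in(("side",(311,185),32),("scene",(228,162),40)):
    c=manip.read_camera(n)["pixels"][:,:,::-1];out.append(cv2.resize(c[v-b:v+b,u-b:u+b],(266,300)))
cv2.imwrite("pics/g2c.png",np.hstack(out))
E
```

```text
95 [ 538.5 -132.7   95.3] [-1.1  0.   2.7]
94.5 [ 538.7 -132.8   95.3] [-1.2  0.9  7.6]
94.0 [ 538.8 -132.8   95.3] [-2.6  1.6 11.3]
94.0
16.275 [ 538.83194717 -132.80950119   95.26481215] [-2.18278455  0.59101015 11.64679018] [ 0.29898609  0.49607334 -0.00773678] 21.410797094418665 60.25282060727477
```

View pics/g2c.png

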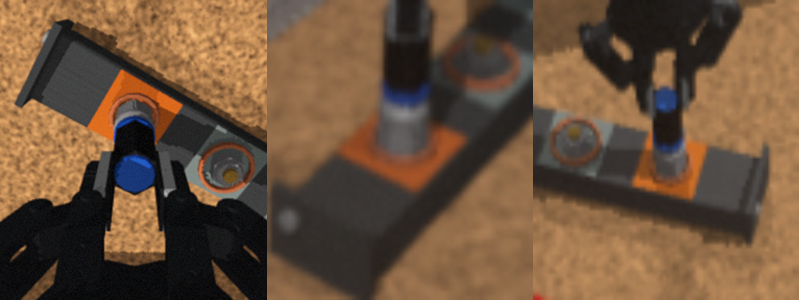

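The blue driver is upright inside the cup ring. It stopped at TCP z 95.3, which puts its mouth at 35 mm, the rail top. The contact force is 11.6 N and the driver is still gripped at 60 N.

```bash
python3 -c "
from cell import manip
print(manip.finish_job())"
```

```text
the job is handed in; nothing more can be done
None
```

I handed the job in with the blue driver (19 mm) still gripped, upright and fully home on the marked nut; I measured the nut and cup ring from the pictures, so I tried only blue, and red and yellow stayed standing on the tray.

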